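# Half-plate test exposure at the bookbinder's bench

## Task

Get the plate exposure unit ready for a half-plate test exposure: first swing the red bail clamp fully down to lock the plate, and only then slide the spring-loaded black shutter open by its orange tab to half travel, where the red line on the shutter meets the red marks on the rails. Do not let it go noticeably past half, or the other half of the plate is spoilt; finish while holding the tab there against its spring, and leave the other things on the bench where they are.

Things in the scene. Friction and masses are not known exactly. Their poses are not given: they have to be found in the camera images.
- exposure_unit: Grey exposure unit fixed to the bench: box 130 mm along x, 240 along y (y = -140 to 100 mm), deck at z = 60 mm. Origin on the bench below x = y = 0; x to the far side, y to the end with the bail clamp; yaw up to 0.4 rad. Two aluminium rails along y at x = -54 and 54 mm, top z = 72 mm, with red marks at y = -70 mm. Dark hinge cheeks at x = -45 and 45 mm, y = 61 to 87 mm, up to z = 90 mm.
- shutter_slide (a joint): Slide of the black shutter plate (96 x 96 mm, top at z = 67 mm, red line across it through the tab), in m: 0 = closed, grows towards the unit's -y; 0.040 = half travel, red line level with the rails' red marks; 0.080 = stop. Its spring pulls it shut with 3.3 N at 0, 7.7 N at half, 12.1 N at full travel; friction 0.4 N. Let go, it slides shut.
- shutter: Shutter with its orange upright tab: the tab is 36 mm along the unit's x, 10 mm thick along y, 36 mm high. Origin at the centre of the tab's foot, at z = 67 mm (tab's top at 103 mm); axes parallel to the unit's. Closed, the tab stands at x = 0, y = -30 mm of the unit; at half travel at y = -70 mm. At least 60 mm are free on both sides along y.
- clamp_bail (a joint): Hinge of the bail clamp, a U of 8 mm steel rod, in rad: 0 = fully down (shut), lying level towards the unit's +y; grows as it is raised, 1.55 = upright (stop). It starts raised, 0.9 to 1.4. It is stiff (about 0.14 N m) and stays where it is left.
- bail_bar (a point): Centre of the bail's red cross bar: 12 mm diameter, 72 mm long along the unit's x, 95 mm from the hinge axis. The two arms that carry it are at x = -32 and +32 mm, so 56 mm of the bar is free between them. Shut, it is at y = 165 mm, z = 80 mm of the unit, out beyond the end of the box (y = 100 mm) with nothing under it but the bench.
- bail_hinge (a point): Point on the bail's hinge axis midway between the cheeks, at x = 0, y = 70 mm, z = 80 mm of the unit; the hinge axis is the unit's x.
- bone_folder: Ivory-white flat bone folder, 20 x 150 x 6 mm, lying beside the unit on its near (-x) side. Origin at the centre of its underside. To be left alone.
- brass_weight: Brass weight with a small knob, 44 mm diameter, 46 mm high, beside the unit on its far (+x) side. Origin at the centre of its underside. To be left alone.
- glue_jar: Jar with white cap, 68 mm diameter, 85 mm high, left on the bench. Origin at the centre of its underside. To be left alone.
- bound_book: Green and grey book, 200 x 150 x 28 mm, lying on the right of the bench. Origin at the centre of its underside. To be left alone.
- bench_driver: Screwdriver lying on the left of the bench. To be left alone.
- foil_roll: Upright roll of gold foil, 52 mm diameter, 60 mm high, at the far side of the bench. Origin at the centre of its underside. To be left alone.

How it is judged:
By the outcome, as a careful person would: the job done as asked, in the order asked, and still so for the second after the job is handed in, while the arm keeps its last pose, push and grip.
It also fails if it takes over 48 s, if anything falls off the work surface, if the arm or the gripper's body presses on something with over 40 N, if the wrist force passes 120 N, or if a joint passes its speed limit or range.

## Robot

A 6-joint arm with a two-finger parallel gripper is mounted at the origin on the work surface. World frame = base frame: x ahead of the robot, y to its left, z up, the work surface at z = 0. Lengths are in mm, angles in degrees, forces in N, time in s.
With the tool pointing down it reaches from about 400 to 925 mm from the base axis. Payload 3.4 kg.
Tool frame: the origin (TCP) lies on the centre line of the jaws, within the pads' length; the fingertips stand 11 mm ahead of it and the grasp point (between the pads) lies 8 mm behind it; z points along the fingers, y is the line along which they close (so a half turn about z gives the same grasp; the last joint's range is limited). The gripper opens to 85 mm and grips with 20 to 120 N. Pads are 22 mm wide; open, the fingers measure 114 mm over their backs; the gripper's body (76 mm by 85 mm) begins 54 mm behind the grasp point. The pads swing forward as they close: fully open they stand 13 mm farther back than shut.
Start: joints at [-4.211, 17.578, 86.31, -0, 76.112, -4.211], TCP at [575.005, -0.025, 242.305] pointing down, gripper open.
Joint ranges: [-179.03, 179.03], [-60, 130.46], [8.19, 133.38], [-81.62, 261.62], [5.75, 156.47], [-153.77, 153.77]. Speed limits (degrees/s): [147.25, 147.25, 180, 180, 180, 180].

## Interface

Orientations are given as [roll, pitch, yaw] about the fixed x, y, z axes, in that order (R = Rz(yaw) Ry(pitch) Rx(roll)).
In Python, from workcell import robot gives the robot as it stands. The module is installed in compiled form; this text tells all that it offers.
- The arm moves only by the tool send_rows, never from a script. Its arguments are lists of equal length, an entry for each row: "travel": the shift along the tool's x, y, z in fractions of the full range, 1 being 40 cm, a list of three; "rotation": the turn, a rotation vector about the tool's x, y, z in parts of the range, where 1.0 means 360 degrees, a list of three; "grip": the finger opening in cm, from 0 to 8.54. A call has 1 to 20 rows; each row is the pose to reach, as a shift and turn from the pose commanded when the call began, along the tool's axes at that moment; what a row does not reach only later rows make up. A row lasts 1/8 s, in which the tool goes at most 62.5 mm and 10.7 degrees, less where a joint would pass 70% of its speed; a pose out of reach is approached as far as the arm can. No shift or turn number may pass 1 either way. A call with a gripper value outside its range is refused whole. The fingers move at their own pace and stop on an object; the grip force is fixed at half the most. Time passes only in rows, so rows that repeat a pose let the fingers close. It gives the time, the measured TCP pose, the force, the opening and the grip force at its end, in the units of the state.
- robot.get_state(): the state, without advancing time (a new reading comes with each control period).
- robot.capture(name): name is "scene" or "side" or "wrist"; returns a dict with "pixels" (384x512x3 uint8, red, green, blue), "z_map" (384x512 float32, mm along the optical axis (not along the pixel's ray), 0 where there is no reading), "camera_matrix" (3x3 intrinsics, pixels), "extrinsics" (4x4, takes a point from world to camera coordinates); the wrist camera has in their place "T_tool_cam" (4x4, takes a point from camera to tool coordinates, whose origin is the TCP and whose axes are the flange's). Camera axes: x right, y up, looking along -z (the intrinsics and any distortion apply to the point x, -y, -z); pixel columns grow to the right and rows downward; lengths in mm; the calibration is good to about 2 mm. The wrist camera is an equidistant fisheye: a pixel r from the principal point sees the ray r / f radians off the axis. A picture is of the moment at which its call begins: read the wrist's pose just before it.
- robot.close_job(): hands the job in; it is judged then, once.
The state is a dict: "clock": time; "joint_pos": joint angles; "qd": joint speeds; "tau": joint torques, N m; "ee_pos": TCP position; "tool_rot": TCP orientation; "contact_force": force on the tool from outside, world axes, zero at the start; "moment": the same for the moment, N m; "finger_gap": opening from 0.0 (shut) to 1.0 (fully open); "grasp_force": force on a finger pad.
Only numpy, scipy, OpenCV 4.12 (cv2) and the standard library are available. Lean on these libraries where they do the work, as an engineer would, in place of code of your own. Each camera call takes 0.05 s, during which the arm holds its last target. There are 200 camera calls.

## Working session

There is one attempt and no reset: what is moved stays moved. The work goes in short steps, Python scripts to look and compute and a tool call to move; the robot and the scene stay as the last step left them, time stands still between calls to the robot, and variables do not carry over. Pictures are saved under pics/ and viewed, at most 10 in all, crops included, and the job is handed in when it is done.

Besides the shell and the picture viewer there is one more tool, called as name(argument=value, ...) on one line, values as JSON. send_rows: Moves the arm, as the interface text tells. Its arguments: {"type":"object","properties":{"travel":{"type":"array"},"rotation":{"type":"array"},"grip":{"type":"array"}},"required":["travel","rotation","grip"]}

```bash
mkdir -p pics
cat > h.py <<'E'
import numpy as np, cv2, pickle
from workcell import robot
def snap(n,f):
    s=robot.get_state(); c=robot.capture(n); c['state']=s
    pickle.dump(c,open(f'pics/{f}.pkl','wb')); cv2.imwrite(f'pics/{f}.png',c['pixels'][:,:,::-1]); return c
def load(f): return pickle.load(open(f'pics/{f}.pkl','rb'))
def dep(c,u,v,z=None):
    K=c['camera_matrix']; z=c['z_map'][int(round(v)),int(round(u))] if z is None else z
    x=(u-K[0,2])/K[0,0]*z; y=(v-K[1,2])/K[1,1]*z
    return (np.linalg.inv(c['extrinsics'])@[x,-y,-z,1])[:3]
def proj(c,p):
    q=c['extrinsics']@[*p,1]; K=c['camera_matrix']
    return np.array([K[0,0]*q[0]/-q[2]+K[0,2],K[1,1]*-q[1]/-q[2]+K[1,2]])
E
python3 - <<'E'
from h import *
for n in('scene','side'):
    c=snap(n,n+'0'); print(c['camera_matrix'],c['extrinsics'].round(3),[k for k in c])
a=np.hstack([cv2.imread('pics/scene0.png'),cv2.imread('pics/side0.png')])
print(robot.get_state())
E
```

```text
[[357.22234235   0.         250.75385984]
 [  0.         357.22234235 187.96470565]
 [  0.           0.           1.        ]] [[-8.380000e-01  5.460000e-01  9.000000e-03  4.910240e+02]
 [-4.170000e-01 -6.510000e-01  6.340000e-01  1.887700e+02]
 [ 3.520000e-01  5.270000e-01  7.730000e-01 -1.251519e+03]
 [ 0.000000e+00  0.000000e+00  0.000000e+00  1.000000e+00]] ['pixels', 'z_map', 'camera_matrix', 'extrinsics', 'state']
[[429.51574017   0.         255.58239355]
 [  0.         429.51574017 191.69347396]
 [  0.           0.           1.        ]] [[ 9.750000e-01 -2.210000e-01  0.000000e+00 -5.802840e+02]
 [ 1.570000e-01  6.920000e-01  7.040000e-01 -1.369280e+02]
 [-1.560000e-01 -6.870000e-01  7.100000e-01 -1.160657e+03]
 [ 0.000000e+00  0.000000e+00  0.000000e+00  1.000000e+00]] ['pixels', 'z_map', 'camera_matrix', 'extrinsics', 'state']
{'clock': 0.1, 'joint_pos': array([-4.21124291e+00,  1.76190929e+01,  8.63777466e+01,  8.96841715e-04,
        7.61107264e+01, -4.21045110e+00]), 'qd': array([-0.01141021, -0.109292  , -0.15379324,  0.01324384,  0.00565712,
       -0.01216571]), 'tau': array([ 4.70438190e-04, -4.58528459e+01, -2.52607870e+01, -1.75910814e-04,
        5.54533050e-03,  5.92343241e-08]), 'ee_pos': array([5.74382697e+02, 2.63861988e-02, 2.41453112e+02]), 'tool_rot': array([-1.79892788e+02, -8.76536090e-03,  8.99989839e+01]), 'contact_force': array([-0.65893979, -0.57335325, -0.17665055]), 'moment': array([-0.02179898, -0.0197251 , -0.00690304]), 'grasp_force': 0.0, 'finger_gap': 0.99742894953005}
```

View pics/scene0.png

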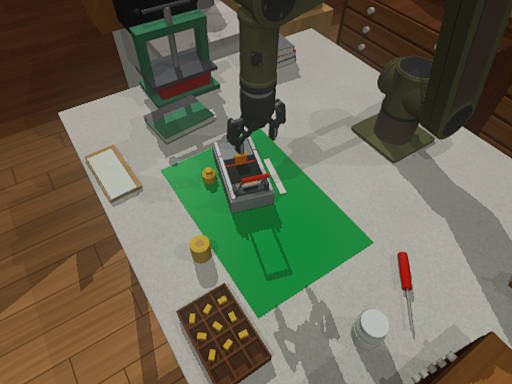

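View pics/side0.png

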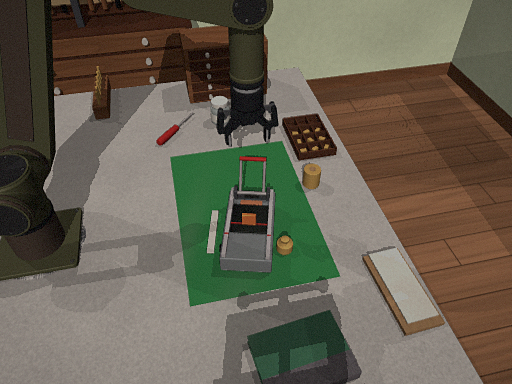

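The scene view shows the unit at about (245,175), with the red bar at (255,180) and the orange tab at (241,158). The side view has the bar at (253,159), the tab at (249,218) and the hinge end at about (250,195). I'll enlarge both.

Run:
```python
from h import *
a=load('scene0')['pixels'][130:215,195:295]; b=load('side0')['pixels'][150:275,205:305]
A=cv2.resize(a,None,fx=4,fy=4,interpolation=cv2.INTER_CUBIC);B=cv2.resize(b,None,fx=4,fy=4,interpolation=cv2.INTER_CUBIC)
o=np.zeros((500,800,3),np.uint8);o[:340,:400]=A;o[:500,400:]=B
cv2.imwrite('pics/c1.png',o[:,:,::-1])
for n in('scene0','side0'):
    c=load(n);h=cv2.cvtColor(c['pixels'],cv2.COLOR_RGB2HSV);H,S,V=cv2.split(h)
    roi=np.zeros(H.shape,bool)
    if n=='scene0':roi[135:212,210:280]=1
    else: roi[152:270,215:280]=1
    for nm,m in(('red',((H<5)|(H>174))&(S>150)&(V>70)),('or',(H>=6)&(H<16)&(S>170)&(V>100))):
        k,l,st,ce=cv2.connectedComponentsWithStats((m&roi).astype(np.uint8))
        for i in range(1,k):
            if st[i,4]>4:print(n,nm,st[i],ce[i].round(1),dep(c,*ce[i]).round(1))
```

```text
scene0 red [247 159   9   4  19] [251.2 160.6] [ 519.  -101.8   68.4]
scene0 red [226 164   9   3  17] [230. 165.] [ 581.3 -121.    67.8]
scene0 red [242 174  27   9 117] [254.6 177.5] [596.5  30.7 167.9]
scene0 or [235 155  12  10  93] [240.4 159.7] [ 551.9 -109.3   84.2]
scene0 or [244 180  13   4  15] [250.1 181.6] [564.8 -37.2  64.5]
side0 red [240 156  26   6 100] [252.7 158.5] [592.6  24.4 165.1]
side0 red [231 222  11   2  22] [236.  222.5] [ 518.9 -104.4   67.2]
side0 red [256 223  11   2  18] [260.7 223.6] [ 580.4 -124.7   70.2]
side0 or [242 213  14  12 149] [248.7 218.6] [ 549.8 -120.    92.2]
```

View pics/c1.png

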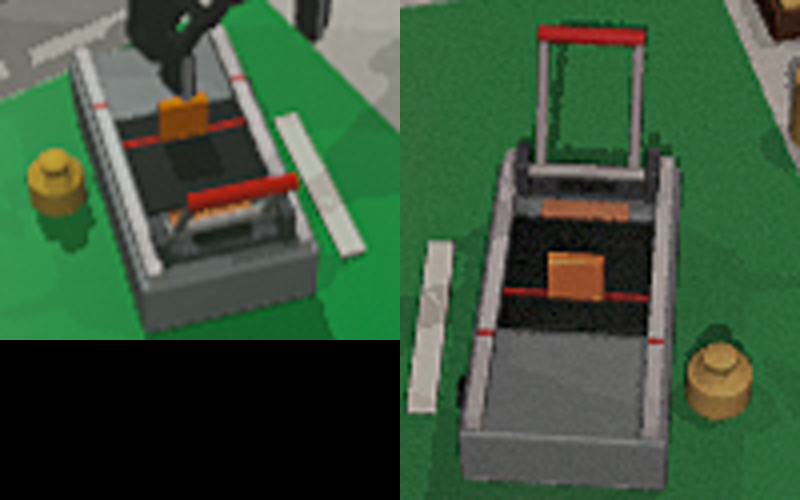

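```bash
cat > fit.py <<'E'
from h import *
from scipy.optimize import least_squares
S=lambda U,V:((U+.5)/4-.5+195,(V+.5)/4-.5+130)
D=lambda U,V:((U-400+.5)/4-.5+205,(V+.5)/4-.5+150)
cs,cd=load('scene0'),load('side0')
obs=[(cs,S(238,77),(-54,-70,72)),(cs,S(100,104),(54,-70,72)),(cd,D(485,332),(-54,-70,72)),(cd,D(655,341),(54,-70,72)),
(cs,S(313,240),(-65,100,60)),(cs,S(143,284),(65,100,60)),(cd,D(462,432),(-65,-140,60)),(cd,D(667,438),(65,-140,60)),
(cd,D(503,291),(-48,-30,67)),(cd,D(648,298),(48,-30,67)),(cs,S(243,121),(-48,-30,67)),(cs,S(123,145),(48,-30,67)),
(cs,S(298,181),('b',-36)),(cs,S(188,199),('b',36)),(cd,D(538,34),('b',-36)),(cd,D(646,37),('b',36))]
def W(p,q):
    if q[0]=='b': q=(q[1],70+95*np.cos(p[3]),80+95*np.sin(p[3]))
    c,s=np.cos(p[2]),np.sin(p[2]); return np.array([p[0]+c*q[0]-s*q[1],p[1]+s*q[0]+c*q[1],q[2]+p[4]])
f=lambda p:np.concatenate([proj(c,W(p,q))-uv for c,uv,q in obs])
r=least_squares(f,[559,-84,-.31,1.06,0],loss='soft_l1')
if __name__=='__main__':
    print(r.x.round(3),np.degrees(r.x[2])); print(f(r.x).reshape(-1,2).round(1).tolist())
    for q in[(0,-30,67),(0,-70,67),('b',0),(0,70,80),(0,165,80)]:print(q,W(r.x,q).round(1))
    T=np.array([c['extrinsics'][:3] for c in (cs,cd)])
    for a,b in((0,2),(1,3),(12,14),(13,15)):
        P=[np.diag([1,-1,-1])@c['extrinsics'][:3] for c in(cs,cd)]
        X=cv2.triangulatePoints(cs['camera_matrix']@P[0],cd['camera_matrix']@P[1],np.array(obs[a][1]),np.array(obs[b][1]));print((X[:3]/X[3]).ravel().round(1))
E
python3 fit.py
```

```text
[ 5.58654e+02 -8.51410e+01 -2.88000e-01  1.04800e+00  9.62000e-01] -16.518786308818022
[[-0.5, -0.3], [-0.3, -0.1], [0.1, 0.0], [0.1, -0.1], [2.0, 2.1], [-0.3, 1.4], [-1.6, 0.1], [0.3, 1.5], [-0.2, -0.3], [0.2, -0.2], [0.2, -0.8], [-0.8, -0.3], [-0.3, -0.7], [-0.1, 0.8], [-0.2, -0.4], [-0.5, -0.0]]
(0, -30, 67) [ 550.1 -113.9   68. ]
(0, -70, 67) [ 538.8 -152.3   68. ]
('b', 0) [592.   27.5 163.3]
(0, 70, 80) [578.6 -18.   81. ]
(0, 165, 80) [605.6  73.   81. ]
[ 486.5 -135.8   72. ]
[ 590.1 -167.2   72.4]
[557.7  38.5 161.2]
[626.8  15.8 164.6]
```

Careful with the scale: shifts go in shares of 40 cm and turns go in shares of 360 degrees. That gives: 4.2 cm / 40 = 0.105, 1.8 cm / 40 = 0.045, -73.5 degrees / 360 = -0.2042.

send_rows(travel=[[0.0075,0.005,0],[0.015,0.01,0],[0.0225,0.015,0],[0.03,0.02,0.0125],[0.0375,0.0275,0.0375],[0.045,0.0363,0.0625],[0.045,0.0363,0.0875],[0.045,0.0363,0.105],[0.045,0.0363,0.105],[0.045,0.0363,0.105]], rotation=[[0,0,-0.0289],[0,0,-0.0578],[0,0,-0.0867],[0,0,-0.1156],[0,0,-0.1444],[0,0,-0.1733],[0,0,-0.2],[0,0,-0.2042],[0,0,-0.2042],[0,0,-0.2042]], grip=[0,0,0,0,0,0,0,0,0,0])

```text
clock: 1.35
ee_pos: [589.7, 17.9, 200.6]
tool_rot: [180.0, 0.0, 163.4]
contact_force: [1.1, 1.2, 1.1]
finger_gap: 0.0
grasp_force: 0.0
```

Run:
```python
from h import *
c=snap('side','side1');w=snap('wrist','w1');print({k:w[k] for k in w if k not in('pixels','z_map','state')})
s=w['state'];print(s['ee_pos'],s['tool_rot'],s['contact_force'],s['finger_gap'],s['clock'])
d=snap('scene','scene1')
o=np.zeros((600,800,3),np.uint8);o[:400,:400]=cv2.resize(c['pixels'][110:210,205:305],None,fx=4,fy=4);o[:400,400:]=cv2.resize(d['pixels'][110:210,205:305],None,fx=4,fy=4)
o[400:,:267]=cv2.resize(w['pixels'],(267,200))
cv2.imwrite('pics/c2.png',o[:,:,::-1])
```

```text
{'camera_matrix': array([[297.31863964,   0.        , 253.48478475],
       [  0.        , 297.31863964, 188.28618213],
       [  0.        ,   0.        ,   1.        ]]), 'T_tool_cam': array([[-1.38008805e-03,  9.50033752e-01,  3.12144143e-01,
         8.06130016e+01],
       [ 9.99998865e-01,  1.12247002e-03,  1.00499109e-03,
        -7.76602544e-01],
       [ 6.04403016e-04,  3.12145176e-01, -9.50034222e-01,
        -1.31142421e+02],
       [ 0.00000000e+00,  0.00000000e+00,  0.00000000e+00,
         1.00000000e+00]])}
[589.78621412  17.92504381 200.71178384] [1.79989991e+02 4.12184227e-02 1.63428130e+02] [-0.37277038  0.77788476  0.9050973 ] 0.005130145366351759 1.4
```

View pics/c2.png

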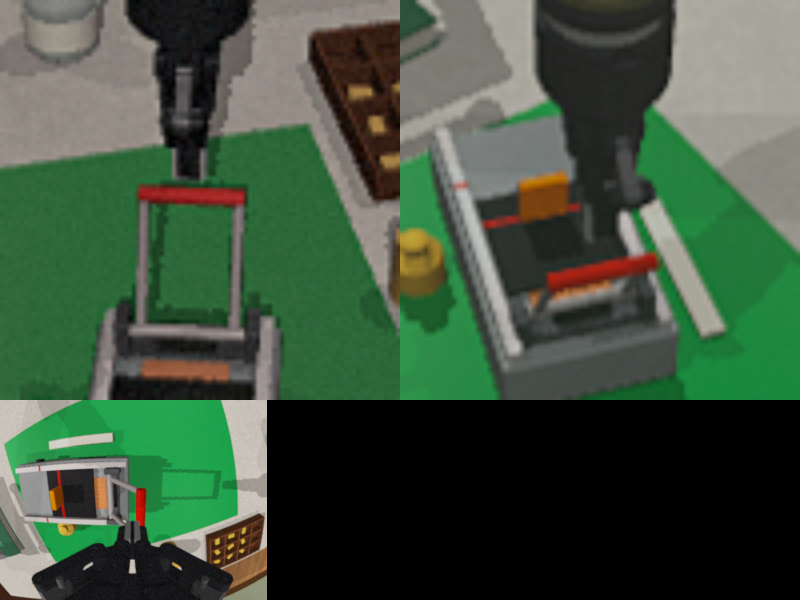

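Closed fingertips stand just over the centre of the red bar (side crop (190,180), bar (192,193)). Next I push it along its arc.

In the tool's units: 10.5 cm / 40 = 0.2625, 8.8 cm / 40 = 0.22.

send_rows(travel=[[0,0.0075,0.03],[0,0.0175,0.0563],[0,0.035,0.0675],[0,0.05,0.0788],[0,0.065,0.0938],[0,0.08,0.1088],[0,0.0925,0.125],[0,0.105,0.1425],[0,0.1138,0.1613],[0,0.1225,0.18],[0,0.1288,0.2],[0,0.1338,0.22],[0,0.1363,0.24],[0,0.1375,0.255],[0,0.1375,0.26],[0,0.1375,0.2625],[0,0.1375,0.2625]], rotation=[[0,0,0],[0,0,0],[0,0,0],[0,0,0],[0,0,0],[0,0,0],[0,0,0],[0,0,0],[0,0,0],[0,0,0],[0,0,0],[0,0,0],[0,0,0],[0,0,0],[0,0,0],[0,0,0],[0,0,0]], grip=[0,0,0,0,0,0,0,0,0,0,0,0,0,0,0,0,0])

```text
clock: 3.62
ee_pos: [604.9, 70.6, 96.7]
tool_rot: [180.0, 0.0, 163.5]
contact_force: [-2.4, 0.7, 9.6]
finger_gap: -0.0
grasp_force: 4.9
```

Run:
```python
from h import *
c=snap('side','side2');d=snap('scene','scene2');w=snap('wrist','w2')
s=w['state'];print(s['ee_pos'],s['tool_rot'],s['contact_force'],s['finger_gap'],s['clock'])
o=np.zeros((600,800,3),np.uint8);o[:400,:400]=cv2.resize(c['pixels'][130:230,205:305],None,fx=4,fy=4);o[:400,400:]=cv2.resize(d['pixels'][130:230,205:305],None,fx=4,fy=4)
o[400:,:267]=cv2.resize(w['pixels'],(267,200))
cv2.imwrite('pics/c3.png',o[:,:,::-1])
```

```text
[604.86999272  70.66735355  96.6733712 ] [1.79994018e+02 1.70640777e-02 1.63499503e+02] [-2.24837295  1.32054268  9.21371999] 0.0045859990288537765 3.725
```

View pics/c3.png

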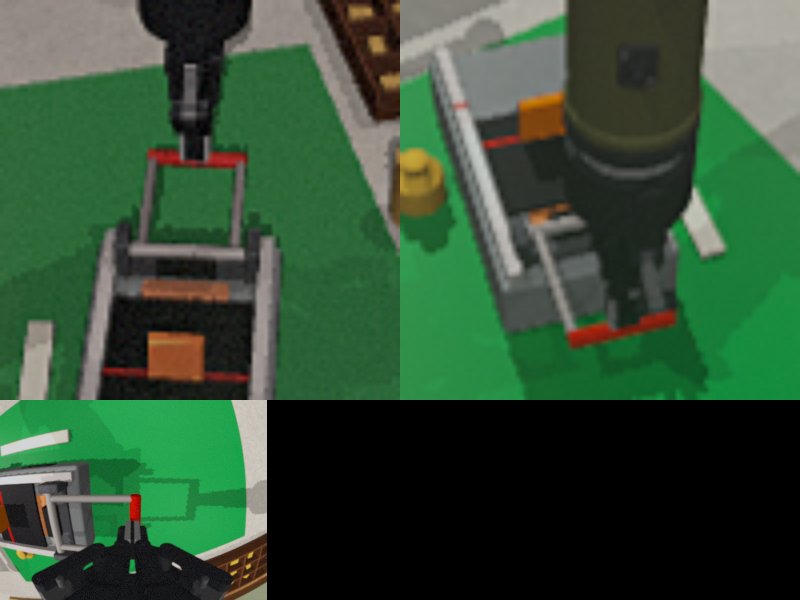

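The bar is level and the vertical force of 9.6 N is well above the hinge friction. I'll press a little further to confirm it is at its stop.

send_rows(travel=[[0,0,0.0025],[0,0,0.005],[0,0,0.005]], rotation=[[0,0,0],[0,0,0],[0,0,0]], grip=[0,0,0])

```text
clock: 4.15
ee_pos: [605.0, 70.7, 96.4]
tool_rot: [180.0, 0.1, 163.5]
contact_force: [-5.8, 1.4, 20.6]
finger_gap: -0.002
grasp_force: 9.7
```

Firm stop reached, so the clamp is shut. Now I lift and move over the tab.

In the tool's units: -19.3 cm / 40 = -0.4825, -18 cm / 40 = -0.45.

send_rows(travel=[[0,0,-0.05],[0,0,-0.15],[0,-0.05,-0.25],[0,-0.15,-0.25],[0,-0.275,-0.25],[0,-0.375,-0.25],[0,-0.45,-0.25],[0,-0.4825,-0.25],[0,-0.4825,-0.25],[0,-0.4825,-0.25]], rotation=[[0,0,0],[0,0,0],[0,0,0],[0,0,0],[0,0,0],[0,0,0],[0,0,0],[0,0,0],[0,0,0],[0,0,0]], grip=[0,0,3,6,6,6,6,6,6,6])

```text
clock: 5.4
ee_pos: [550.5, -113.4, 193.2]
tool_rot: [180.0, -0.0, 163.5]
contact_force: [0.5, 0.2, -0.1]
finger_gap: 0.705
grasp_force: 0.0
```

Run:
```python
from h import *
c=snap('side','side3');d=snap('scene','scene3');w=snap('wrist','w3')
s=w['state'];print(s['ee_pos'],s['tool_rot'],s['contact_force'],s['finger_gap'],s['clock'])
o=np.zeros((600,800,3),np.uint8);o[:300,:400]=cv2.resize(c['pixels'][145:245,195:328],(400,300));o[:300,400:]=cv2.resize(d['pixels'][130:230,195:328],(400,300))
o[300:,:400]=cv2.resize(w['pixels'],(400,300)); o[300:,400:]=cv2.resize(w['pixels'][100:250,150:350],(400,300),interpolation=cv2.INTER_CUBIC)
cv2.imwrite('pics/c4.png',o[:,:,::-1])
```

```text
[ 550.58150772 -113.26984961  193.22217345] [ 1.79981802e+02 -1.08365496e-02  1.63576269e+02] [-0.3917338   0.0014154   0.11442635] 0.70226869223667 5.5
```

View pics/c4.png

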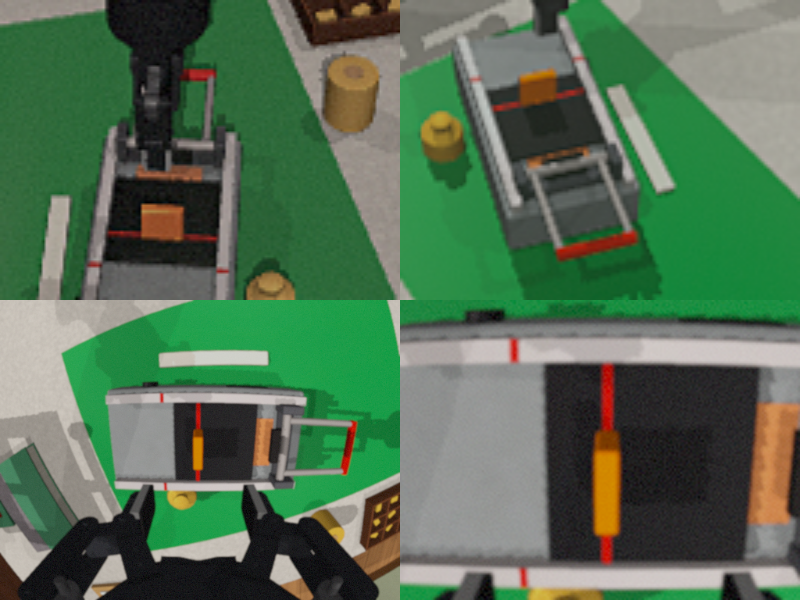

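The bail lies level. In the wrist crop the tab's top is centred at (606,491), the rail marks at (515,350) and (523,577), and the red line runs from (607,365) to (606,560). Next I turn those into unit coordinates.

```bash
cat > wr.py <<'E'
from h import *
from scipy.spatial.transform import Rotation as R
from fit import r
def wray(w,u,v,z):
    K=w['camera_matrix'];d=np.array([u-K[0,2],v-K[1,2]])/K[0,0];t=np.linalg.norm(d)
    k=np.array([*(d/t*np.sin(t)),np.cos(t)])*[1,-1,-1]
    s=w['state'];Q=R.from_euler('xyz',s['tool_rot'],degrees=True).as_matrix();T=w['T_tool_cam']
    D=Q@T[:3,:3]@k;O=Q@T[:3,3]+s['ee_pos'];return O+D*(z-O[2])/D[2]
def unit(p):
    q=np.array(p[:2])-r.x[:2];c,s=np.cos(r.x[2]),np.sin(r.x[2]);return np.array([c*q[0]+s*q[1],-s*q[0]+c*q[1]])
E
python3 - <<'E'
from wr import *
w=load('w3')
print('tcp',unit(w['state']['ee_pos']))
for n,u,v,z in(('tab',253.2,195.5,103),('m-',207.5,125,72),('m+',211.5,238.5,72),('l-',253.5,132.5,67),('l+',253,230,67)):
    p=wray(w,u,v,z);print(n,p.round(1),unit(p).round(1))
E
```

```text
tcp [  0.258029   -29.26302394]
tab [ 548.4 -113.9  103. ] [ -1.6 -30.5]
m- [ 486.8 -136.4   72. ] [-54.3 -69.5]
m+ [ 589.8 -168.1   72. ] [ 53.4 -70.7]
l- [ 505.2 -100.9   67. ] [-46.8 -30.3]
l+ [ 594.4 -127.8   67. ] [ 46.4 -30.7]
```

In the tool's units: 10.7 cm / 40 = 0.2675, 9 cm / 40 = 0.225, 0.6 degrees / 360 = 0.0017.

send_rows(travel=[[0.0025,-0.0025,0.075],[0.0025,-0.0025,0.15],[0.0025,-0.0025,0.225],[0.0025,-0.0025,0.2675],[0.0025,-0.0025,0.2675],[0.0025,-0.0025,0.2675],[0.0025,-0.0025,0.2675],[0.0025,-0.0025,0.2675],[0.0025,-0.0025,0.2675],[0.0025,-0.0025,0.2675],[0.0025,-0.0025,0.2675]], rotation=[[0,0,0.0017],[0,0,0.0017],[0,0,0.0017],[0,0,0.0017],[0,0,0.0017],[0,0,0.0017],[0,0,0.0017],[0,0,0.0017],[0,0,0.0017],[0,0,0.0017],[0,0,0.0017]], grip=[6,6,6,6,6,4,2,0.5,0.5,0.5,0.5])

```text
clock: 6.92
ee_pos: [550.0, -114.6, 87.4]
tool_rot: [179.9, 0.1, 162.9]
contact_force: [0.4, 3.7, 6.0]
finger_gap: 0.104
grasp_force: 59.9
```

Run:
```python
from wr import *
w=snap('wrist','w4');s=w['state'];print(unit(s['ee_pos']),s['ee_pos'],s['contact_force'],s['finger_gap'],s['grasp_force'])
```

```text
[  0.08774439 -30.72779276] [ 550.00177404 -114.62574541   87.44631357] [0.41460204 3.70894661 6.02426998] 0.1036041466356276 59.851818680763245
```

In the tool's units: -3.8 cm / 40 = -0.095, -3.5 cm / 40 = -0.0875.

send_rows(travel=[[0,-0.005,-0.0013],[0,-0.015,-0.0013],[0,-0.0275,-0.0013],[0,-0.04,-0.0013],[0,-0.0525,-0.0013],[0,-0.065,-0.0013],[0,-0.0775,-0.0013],[0,-0.0875,-0.0013],[0,-0.095,-0.0013],[0,-0.095,-0.0013],[0,-0.095,-0.0013]], rotation=[[0,0,0],[0,0,0],[0,0,0],[0,0,0],[0,0,0],[0,0,0],[0,0,0],[0,0,0],[0,0,0],[0,0,0],[0,0,0]], grip=[0.5,0.5,0.5,0.5,0.5,0.5,0.5,0.5,0.5,0.5,0.5])

```text
clock: 8.35
ee_pos: [539.0, -150.9, 87.4]
tool_rot: [179.9, 0.1, 162.9]
contact_force: [3.9, 6.6, 5.4]
finger_gap: 0.105
grasp_force: 59.9
```

Run:
```python
from wr import *
w=snap('wrist','w5');s=w['state'];print(unit(s['ee_pos']),s['ee_pos'],s['contact_force'],s['finger_gap'],s['grasp_force'],s['clock'])
c=snap('side','side5');d=snap('scene','scene5')
o=np.zeros((600,800,3),np.uint8);o[:300,:400]=cv2.resize(c['pixels'][200:260,210:290],(400,300),interpolation=cv2.INTER_CUBIC)
o[300:,:400]=cv2.resize(d['pixels'][130:220,200:320],(400,300),interpolation=cv2.INTER_CUBIC)
o[:,400:]=cv2.resize(w['pixels'][20:380,130:370],(400,600),interpolation=cv2.INTER_CUBIC)
cv2.imwrite('pics/c5.png',o[:,:,::-1])
```

```text
[ -0.11479667 -68.59210253] [ 539.04164433 -150.86967641   87.42696576] [3.91563908 6.6408013  5.44980275] 0.10451497650919452 59.86617028713226 8.35
```

View pics/c5.png

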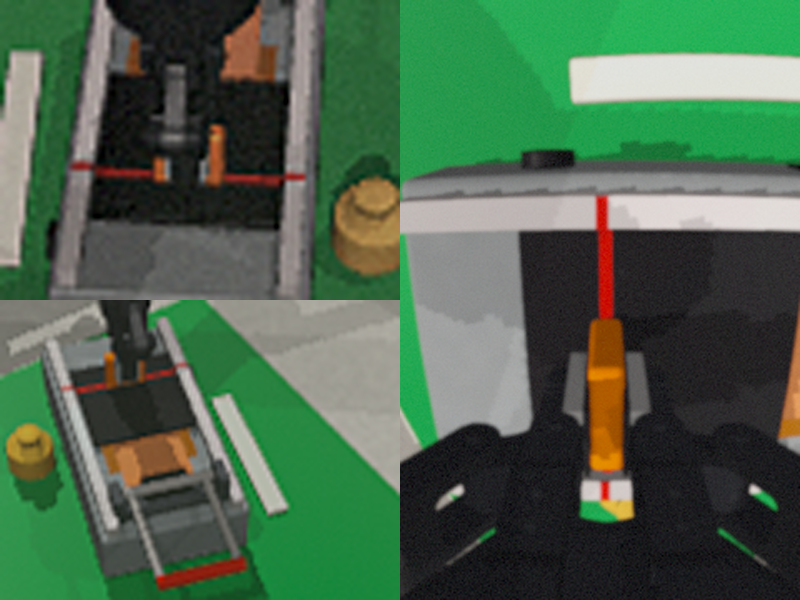

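The wrist view (right half) shows the red line at x≈605 and the rail mark at ≈601, so there's about 1–2 mm still to go. I'll measure it numerically.

```bash
cat > m.py <<'E'
from wr import *
import sys
w=load(sys.argv[1]);h=cv2.cvtColor(w['pixels'],cv2.COLOR_RGB2HSV);H,S,V=cv2.split(h)
m=((H<5)|(H>174))&(S>150)&(V>80);m[:,:220]=0;m[:,280:]=0
for v in list(range(134,162,2))+list(range(162,214,5))+list(range(305,325,3)):
    u=np.where(m[v])[0]
    if len(u):
        z=72 if v<158 or v>300 else 67
        print(v,u.min(),u.max(),z,unit(wray(w,u.mean(),v,z)).round(2))
E
python3 m.py w5
```

```text
138 248 253 72 [-58.83 -70.32]
140 248 253 72 [-57.82 -70.33]
142 248 253 72 [-56.81 -70.34]
144 248 253 72 [-55.8  -70.36]
146 248 253 72 [-54.78 -70.37]
148 248 253 72 [-53.77 -70.39]
150 248 253 72 [-52.75 -70.4 ]
152 248 253 72 [-51.72 -70.42]
154 248 253 72 [-50.7  -70.43]
156 248 253 72 [-49.67 -70.45]
158 248 256 67 [-47.52 -69.74]
160 248 257 67 [-46.45 -69.49]
162 248 257 67 [-45.38 -69.51]
167 249 257 67 [-42.68 -69.28]
172 249 257 67 [-39.95 -69.31]
177 249 257 67 [-37.21 -69.35]
182 249 257 67 [-34.44 -69.38]
187 249 258 67 [-31.63 -69.15]
192 249 258 67 [-28.8  -69.19]
197 249 258 67 [-25.93 -69.22]
202 249 258 67 [-23.03 -69.26]
207 249 258 67 [-20.09 -69.29]
311 251 254 72 [ 50.6  -70.79]
314 251 254 72 [ 53.3  -70.83]
317 251 254 72 [ 56.05 -70.87]
```

In the tool's units: -0.15 cm / 40 = -0.0038, -0.08 cm / 40 = -0.002.

send_rows(travel=[[0,-0.002,0],[0,-0.0038,0],[0,-0.0038,0],[0,-0.0038,0]], rotation=[[0,0,0],[0,0,0],[0,0,0],[0,0,0]], grip=[0.5,0.5,0.5,0.5])

```text
clock: 9.0
ee_pos: [538.7, -152.1, 87.4]
tool_rot: [179.9, 0.1, 162.9]
contact_force: [3.5, 6.8, 4.8]
finger_gap: 0.105
grasp_force: 59.9
```

```bash
python3 - <<'E'
from wr import *
w=snap('wrist','w6');s=w['state'];print(unit(s['ee_pos']),s['contact_force'],s['grasp_force'],s['clock'])
c=snap('side','side6')
o=np.zeros((600,800,3),np.uint8);o[:300]=cv2.resize(c['pixels'][220:250,215:295],(800,300),interpolation=cv2.INTER_CUBIC)
o[300:]=cv2.resize(w['pixels'][130:220,195:315],(800,300),interpolation=cv2.INTER_CUBIC)
cv2.imwrite('pics/c6.png',o[:,:,::-1])
E
python3 m.py w6
```

```text
[ -0.12031881 -69.88113959] [3.45119103 6.83636237 4.7813113 ] 59.87352669239044 9.0
138 251 255 72 [-58.82 -70.37]
140 251 256 72 [-57.81 -70.13]
142 251 256 72 [-56.8  -70.14]
144 251 256 72 [-55.79 -70.15]
146 251 256 72 [-54.77 -70.17]
148 251 256 72 [-53.76 -70.18]
150 251 256 72 [-52.74 -70.19]
152 251 256 72 [-51.71 -70.2 ]
154 251 256 72 [-50.69 -70.22]
156 251 256 72 [-49.66 -70.23]
158 250 257 67 [-47.52 -70.25]
160 248 257 67 [-46.46 -70.78]
162 248 257 67 [-45.39 -70.8 ]
167 249 257 67 [-42.68 -70.57]
172 249 257 67 [-39.96 -70.6 ]
177 249 257 67 [-37.22 -70.64]
182 249 257 67 [-34.45 -70.67]
187 249 258 67 [-31.64 -70.44]
192 249 258 67 [-28.81 -70.47]
197 249 257 67 [-25.95 -70.78]
202 249 258 67 [-23.04 -70.54]
207 249 258 67 [-20.1  -70.58]
311 253 256 72 [ 50.61 -70.79]
314 253 256 72 [ 53.3  -70.82]
317 253 256 72 [ 56.05 -70.84]
```

View pics/c6.png

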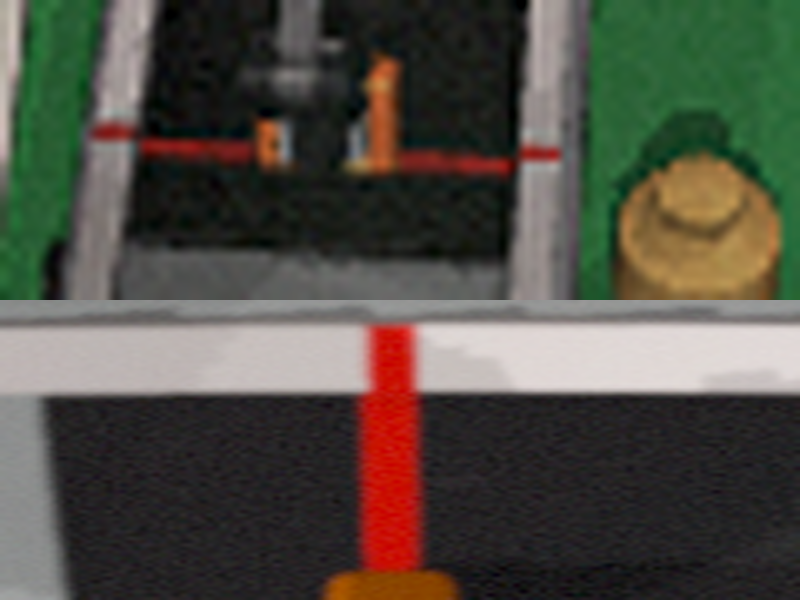

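The wrist view shows the red line (x≈390) running into the rail mark (x≈392). It agrees within 0.5 mm, and the tab is held against about 7.6 N of spring pull, so I'm handing in.

```bash
python3 -c "
from workcell import robot
print(robot.close_job())"
```

```text
the job is handed in; nothing more can be done
None
```

I swung the bail clamp down to its stop first, then drew the shutter to half travel, with its red line within about 0.5 mm of the rail marks. I handed the job in at about 9 s, with the gripper still holding the tab against its spring; no verdict was reported.

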